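# Slide the deflection gauge under the model bridge and zero it

## Task

Get the bridge tester ready: with your fingertips, push the flat gauge forward along the black base plate, under the low plywood bridge, until its front edge is flat against the aluminium stop bar and lined up with it end to end. Then press the key on the readout box fully down and let it go. Only push the gauge: do not lift or tip it, do not disturb the bridge, and leave everything else on the table where it is.

Things in the scene. Friction and masses are not known exactly. Their poses are not given: they have to be found in the camera images.
- stand: Fixed bridge test stand. Black T-shaped base plate 8 mm thick. x = along the lane, away from the robot; y across. Origin on the table below mid-span. Plate in mm: cross arm x -75..75, y -170..170; tongue x -220..-75, y -100..100. Piers with wide caps at |y| 111..161, x -38..38; cap tops 40 mm above the table, end blocks on them to 60 mm
- stop_face (a point): Centre of the near face of the aluminium stop bar across the lane (stand x 32 mm, y 0, 18 mm above the table; axes as the stand's). The bar is 12 mm thick, 90 mm long (stand y -45..45), its top 28 mm above the table
- bridge: Plywood truss bridge, 270 mm long (stand's y), 50 mm wide (stand x -25..25), 130 g, lying loose on the pier caps. Origin under the middle of the deck; deck underside 40 mm above the table (32 mm above the base plate), truss tops 78 mm above the table
- gauge: Flat gauge, loose on the base plate's tongue before the bridge, 0.25 to 0.5 kg: aluminium plate 100 (x) by 90 (y) by 14 mm thick with a low grey head 36 x 44 mm near its front, 26 mm high overall, so 6 mm of headroom. Origin: centre of the underside, 8 mm above the table; x points to its front, towards the bridge
- gauge_front (a point): middle of the gauge's front edge, 7 mm above its underside
- gauge_rear (a point): Middle of the gauge's rear edge (nearest the robot), 7 mm above its underside. When the gauge is home this is at stand x -68 mm, 43 mm out from the bridge on the robot's side
- readout: Grey readout box 90 x 90 x 40 mm, fixed, left or right of the stand, with a display and one round key on top. Origin: centre of its underside
- zero_key_top (a point): centre of the top of the round key (radius 14 mm) on the readout box; it is pressed straight down
- zero_key (a joint): travel of the key in m: 0 up, 0.006 fully down; spring return, about 5 N fully down
- bin: Bystander: open blue bin of fasteners 90 x 90 x 45 mm, left or right of the stand, opposite the readout. Origin: centre of underside
- nut: Bystander: steel nut, 24 mm wide, 12 mm high, on the base plate's cross arm in front of one pier. Origin: centre of underside
- block: Bystander: pink block 26 x 50 x 25 mm on the cross arm in front of the other pier. Origin: centre of underside
- weight: Bystander: brass knobbed weight, 56 mm across, 66 mm high. Origin: centre of underside
- driver: Bystander: screwdriver lying on the table
- jar: Bystander: jar 60 mm across, 90 mm high. Origin: centre of underside

How it is judged:
By the outcome, as a careful person would: the job done as asked, in the order asked, and still so for the second after the job is handed in, with the robot touching nothing.
It also fails if it takes over 64 s, if anything falls off the work surface, if the arm or the gripper's body presses on something with over 40 N, if the wrist force passes 120 N, or if a joint passes its speed limit or range.

## Robot

A 7-joint arm with a two-finger parallel gripper is mounted at the origin on the work surface. World frame = base frame: x ahead of the robot, y to its left, z up, the work surface at z = 0. Lengths are in m, angles in rad, forces in N, time in s.
With the tool pointing down it reaches from about 0.4 to 0.875 m from the base axis. Payload 4.4 kg.
Tool frame: the origin (TCP) lies on the centre line of the jaws, within the pads' length; the fingertips stand 8 mm ahead of it and the grasp point (between the pads) lies 11 mm behind it; x points along the fingers, y is the direction in which the jaws open and shut, and the axes are right-handed (so a half turn about x gives the same grasp; the last joint's range is limited). The gripper opens to 85 mm and grips with 20 to 120 N. Pads are 22 mm wide; open, the fingers measure 114 mm over their backs; the gripper's body (76 mm by 85 mm) begins 54 mm behind the grasp point. The pads swing forward as they close: fully open they stand 13 mm farther back than shut.
Start: joints at [-1.217, 0.628, 0.038, 1.517, -0.027, 0.996, -0.02], TCP at [0.265, 0.594, 0.239] pointing down, gripper open.
Joint ranges: [-3.06, 3.06], [-0.37, 2.12], [-1.25, 1.32], [0.18, 2.47], [-1.1, 4.24], [0.23, 1.98], [-2.94, 2.94]. Speed limits (rad/s): [2.57, 2.57, 3.14, 3.14, 3.14, 3.14, 3.14].

## Interface

Orientations are given as a unit quaternion [x, y, z, w].
In Python, from station import bot, imaging gives the robot as it stands.
- The arm moves only by the tool servo_tool, never from a script. Its argument "series" is a list of rows, each a list of 3 entries, a list of its own where there are three numbers: the shift along the tool's x, y, z in cm, then the turn, a rotation vector about the tool's x, y, z in degrees, then the closure, from -1 (fully open) to 1 (shut), so that 0 is half open. A call has 1 to 20 rows; each row is the pose to reach, as a shift and turn from the pose commanded when the call began, along the tool's axes at that moment; what a row does not reach only later rows make up. A row lasts 1/10 s, in which the tool goes at most 50 mm and 8.59 degrees, less where a joint would pass 70% of its speed; a pose out of reach is approached as far as the arm can. A call with a gripper value outside its range is refused whole. The fingers move at their own pace and stop on an object; "squeeze" is the grip in N (left out, the last holds). Time passes only in rows, so rows that repeat a pose let the fingers close. It gives the time, the measured TCP pose, the force and the opening at its end, in the units of the state.
- bot.read_state(): the state, without advancing time (a new reading comes with each control period).
- imaging.get_image(name): name is "side" or "top"; returns a dict with "image" (400x640x3 uint8, red, green, blue), "fx", "fy", "cx", "cy" (pixels), "dist_coeffs" ([k1, k2, p1, p2, k3] as OpenCV has them; the pictures are not rectified), "position" and "attitude" of the camera in the world. Camera axes: x right, y up, looking along -z (the intrinsics and any distortion apply to the point x, -y, -z); pixel columns grow to the right and rows downward; lengths in m; the calibration is good to about 2 mm. A picture is of the moment at which its call begins. There is no depth.
- bot.close_job(): hands the job in, once; it reports no verdict.
The state is a dict: "time_s": time; "q": joint angles; "dq": joint speeds; "joint_efforts": joint torques, N m; "ee_pos": TCP position; "tool_rot": TCP orientation; "force": force on the tool from outside, world axes, zero at the start; "ft_torque": the same for the moment, N m; "opening": opening from 0.0 (shut) to 1.0 (fully open).
Only numpy, scipy, OpenCV 4.12 (cv2) and the standard library are available. Lean on these libraries where they do the work, as an engineer would, in place of code of your own. Each camera call takes 0.05 s, during which the arm holds its last target. There are 200 camera calls.

## Working session

There is one attempt and no reset: what is moved stays moved. The work goes in short steps, Python scripts to look and compute and a tool call to move; the robot and the scene stay as the last step left them, time stands still between calls to the robot, and variables do not carry over. Pictures are saved under pics/ and viewed, about 8 in all and at most 12, crops included, and the job is handed in when it is done.

Besides the shell and the picture viewer there is one more tool, called after "Emit:" in YAML: its name, and indented under it one key for each argument. servo_tool: Moves the arm, as the interface text tells. Its arguments: {"type":"object","properties":{"series":{"type":"array"},"squeeze":{"type":"number"}},"required":["series"]}

```bash
mkdir -p pics
cat > h.py <<'E'
import numpy as np, cv2
from scipy.spatial.transform import Rotation as R
from station import bot, imaging
def grab(n,f=None):
    d=imaging.get_image(n)
    if f: cv2.imwrite('pics/'+f,d['image'][:,:,::-1])
    return d
def rot(d):
    a=np.array(d['attitude'],float)
    return R.from_quat(a).as_matrix() if a.size==4 else a.reshape(3,3)
def K(d): return np.array([[d['fx'],0,d['cx']],[0,d['fy'],d['cy']],[0,0,1.]])
def rays(d,uv):
    p=cv2.undistortPoints(np.array(uv,float).reshape(-1,1,2),K(d),np.array(d['dist_coeffs'],float)).reshape(-1,2)
    return np.c_[p[:,0],-p[:,1],-np.ones(len(p))]@rot(d).T
def onz(d,uv,z):
    r=rays(d,uv);c=np.array(d['position']);return c+r*((z-c[2])/r[:,2])[:,None]
def tri(d1,u1,d2,u2):
    c1,c2=np.array(d1['position']),np.array(d2['position']);out=[]
    for a,b in zip(rays(d1,u1),rays(d2,u2)):
        s=np.linalg.lstsq(np.c_[a,-b],c2-c1,rcond=None)[0]
        p,q=c1+s[0]*a,c2+s[1]*b; out.append(np.r_[(p+q)/2,np.linalg.norm(p-q)])
    return np.array(out)
def proj(d,P):
    q=(np.array(P,float)-np.array(d['position']))@rot(d); q=q*[1,-1,-1]
    return cv2.projectPoints(q.reshape(-1,1,3),np.zeros(3),np.zeros(3),K(d),np.array(d['dist_coeffs'],float))[0].reshape(-1,2)
E
python3 - <<'E'
from h import *
for n in('top','side'):
    d=grab(n,n+'0.png');print(n,d['position'],d['attitude'],d['fx'],d['cx'],d['cy'],d['dist_coeffs'])
s=bot.read_state();print(s)
E
```

```text
top [ 0.48288771 -0.04206874  1.54592597] [-0.02475741  0.0300295   0.71115317 -0.70195902] 511.8605548768725 309.05095504699227 192.55762509836345 [-0.16733202  0.          0.          0.          0.        ]
side [0.41989576 0.49132966 0.7588687 ] [-0.04924981  0.32255335  0.93710072 -0.12400015] 365.7752410767145 317.723694811458 194.5903117056923 [0.01102016 0.         0.         0.         0.        ]
{'time_s': 0.1, 'q': array([-1.21676577,  0.62925108,  0.038437  ,  1.51826394, -0.02701812,
        0.99632337, -0.02002159]), 'dq': array([ 0.00095372, -0.00145481, -0.00036099, -0.00356324, -0.00027204,
       -0.00012376,  0.00099698]), 'joint_efforts': array([ 3.71006085e-03, -5.64520168e+01,  1.23063326e+00, -1.93971580e+01,
        1.13172422e-02,  5.43652510e-03,  6.46426827e-06]), 'ee_pos': array([0.26468168, 0.59306471, 0.23848385]), 'tool_rot': array([ 0.14675596,  0.69171079, -0.14795092,  0.69145455]), 'force': array([-0.06323375, -0.2352067 , -0.68675435]), 'ft_torque': array([ 0.02296182, -0.02925657,  0.0341152 ]), 'opening': 1.001252020300681}
```

View pics/top0.png

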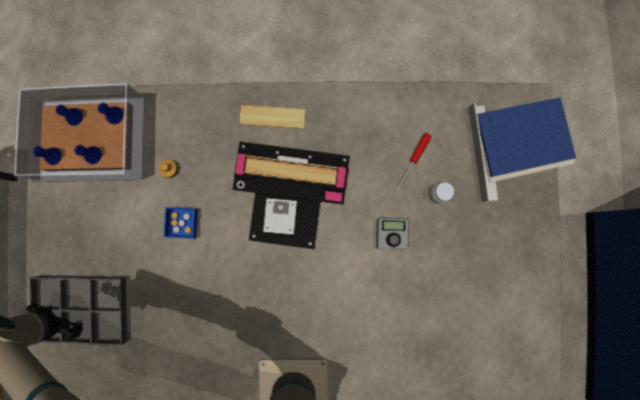

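View pics/side0.png

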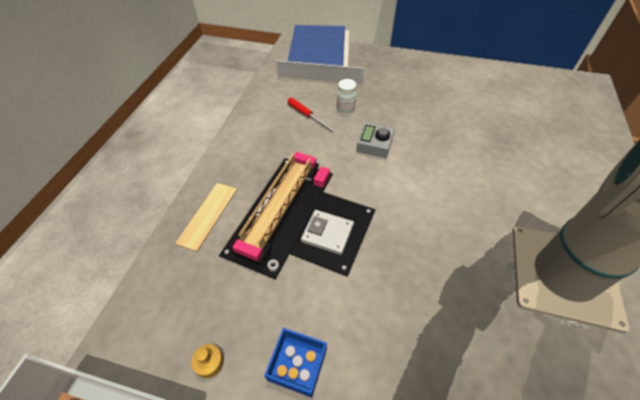

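The top view shows the stand at about (295,175), the gauge at (280,215), the readout at (393,233) with its key at (394,240), and the bin at (181,222). The side view shows the gauge at (328,230) and the key at (382,134). Next I'll take closer crops.

Run:
```python
import cv2,numpy as np
a=cv2.imread('pics/top0.png')[130:260,220:420];b=cv2.imread('pics/side0.png')[110:290,210:410]
a=cv2.resize(a,(800,520),interpolation=cv2.INTER_CUBIC)
b=cv2.resize(b,None,fx=3.3,fy=3.3,interpolation=cv2.INTER_CUBIC)
cv2.imwrite('pics/c1.png',a);cv2.imwrite('pics/c2.png',b)
```

```text
(no output)
```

View pics/c1.png

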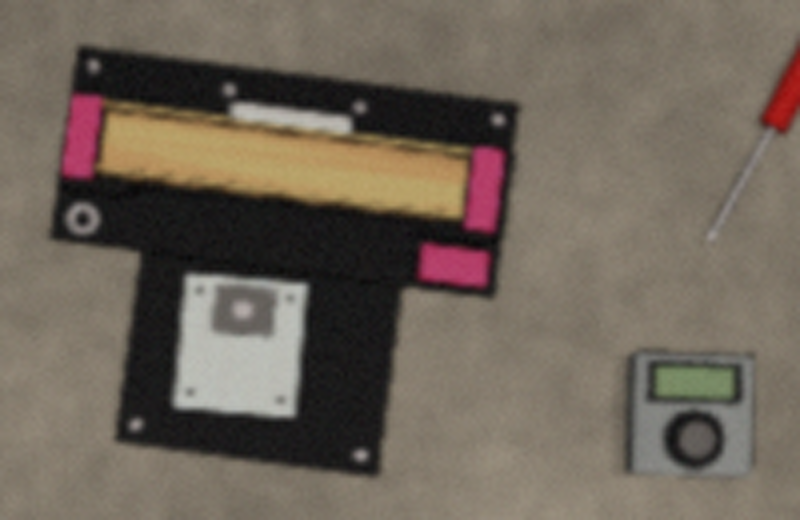

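View pics/c2.png

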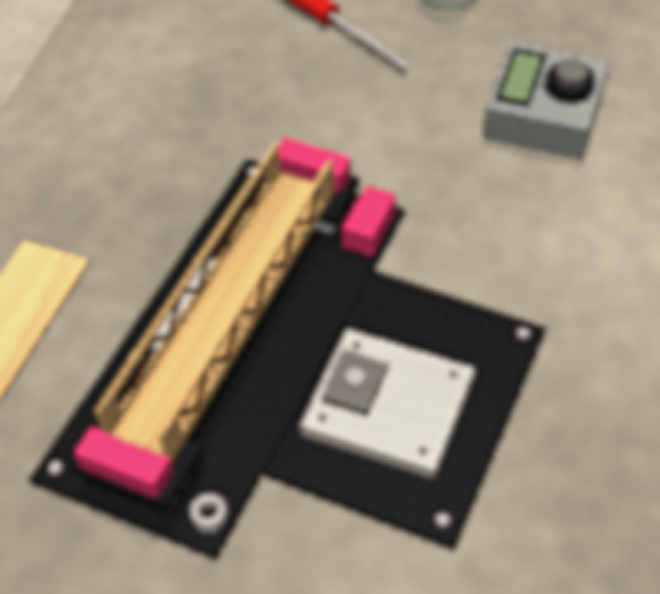

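Crop reading: the plate corners, gauge corners and key centre are all clear in both views. Now computing poses from them.

```bash
cat > fit.py <<'E'
from h import *
def rigid(M,W):
    M=np.array(M,float);W=np.array(W)[:,:2];m,w=M.mean(0),W.mean(0)
    A=(M-m)[:,0]+1j*(M-m)[:,1];B=(W-w)[:,0]+1j*(W-w)[:,1]
    th=np.angle((A.conj()*B).sum());c,s=np.cos(th),np.sin(th);Rm=np.array([[c,-s],[s,c]])
    t=w-Rm@m;return t,th,np.linalg.norm(M@Rm.T+t-W,axis=1)
def gauge_top(d,roi):
    x0,y0,x1,y1=roi
    im=cv2.resize(d['image'][y0:y1,x0:x1],None,fx=4,fy=4,interpolation=cv2.INTER_CUBIC)
    m=(im.min(2)>135).astype(np.uint8)
    c=max(cv2.findContours(m,cv2.RETR_EXTERNAL,2)[0],key=cv2.contourArea)
    b=cv2.boxPoints(cv2.minAreaRect(c));return (b+.5)/4-.5+[x0,y0]
E
python3 - <<'E'
from fit import *
t=grab('top');s=grab('side')
M=np.array([[75,170],[75,-170],[-75,-170],[-75,170],[-220,100],[-220,-100],[-75,100],[-75,-100]])/1e3
ut=np.array([[80,47],[518,103],[493,296],[52,238],[118,440],[378,474],[141,252],[400,287]])/4+[220,130]-.4
us=np.array([[32,482],[247,160],[405,210],[217,558],[455,548],[546,328],[262,474],[378,268]])/3.3+[210,110]-.4
for n,d,u in(('top',t,ut),('side',s,us)):
    T,th,e=rigid(M,onz(d,u,.008));print(n,T.round(4),np.degrees(th).round(2),(e*1e3).round(1))
print('tri plate z',tri(t,ut,s,us)[:,2:].round(4).tolist())
G=np.array([[50,45],[50,-45],[-50,-45],[-50,45]])/1e3
gt=np.array([[185,273],[308,283],[297,417],[173,408]])/4+[220,130]-.4
gs=np.array([[302,425],[348,328],[475,368],[437,468]])/3.3+[210,110]-.4
for n,d,u in(('top',t,gt),('side',s,gs)):
    T,th,e=rigid(G,onz(d,u,.022));print('gauge',n,T.round(4),np.degrees(th).round(2),(e*1e3).round(1))
print(tri(t,gt,s,gs).round(4).tolist())
b=gauge_top(t,(255,190,310,245));print(b.round(1).tolist(),onz(t,b,.022).round(4).tolist())
kt=np.array([[694,439]])/4+[220,130]-.4;ks=np.array([[570,74]])/3.3+[210,110]-.4
print('key',tri(t,kt,s,ks).round(4),onz(t,kt,.05).round(4),onz(s,ks,.05).round(4))
# tool axes in world
q=bot.read_state();print(R.from_quat(q['tool_rot']).as_matrix().round(4))
E
```

```text
top [ 6.651e-01 -2.000e-04] -8.17 [2.9 1.9 2.3 2.2 3.  2.2 0.9 3.1]
side [6.619e-01 4.000e-04] -8.17 [3.4 2.8 2.5 1.4 1.9 2.5 1.2 3.2]
tri plate z [[0.0024, 0.0032], [0.0057, 0.0034], [0.0071, 0.0022], [0.0042, 0.0026], [0.0035, 0.0026], [0.0061, 0.003], [0.0065, 0.0009], [0.0129, 0.0048]]
gauge top [0.5326 0.0339] -5.29 [1.  1.2 1.1 1.5]
gauge side [0.53   0.0323] -5.61 [0.2 0.4 0.9 0.8]
[[0.5852, 0.0744, 0.025, 0.0031], [0.5769, -0.0171, 0.0226, 0.0028], [0.4774, -0.0076, 0.0205, 0.0027], [0.4851, 0.0841, 0.0267, 0.0027]]
[[263.2, 231.2], [266.3, 197.9], [296.1, 200.7], [292.9, 234.0]] [[0.4877, 0.0838, 0.022], [0.5867, 0.0737, 0.022], [0.5772, -0.0152, 0.022], [0.4784, -0.0048, 0.022]]
key [[ 0.4578 -0.2973  0.0576  0.0012]] [[ 0.4583 -0.2985  0.05  ]] [[ 0.4576 -0.3059  0.05  ]]
[[-5.000e-04  4.076e-01  9.132e-01]
 [-1.100e-03  9.132e-01 -4.076e-01]
 [-1.000e+00 -1.100e-03  0.000e+00]]
```

Emit:
servo_tool:
  series:
    - [[0,-10.7,9.9],[-5,0,0],0]
    - [[0,-21.4,19.8],[-10,0,0],0]
    - [[0,-32.1,29.7],[-15,0,0],0]
    - [[0,-42.8,39.6],[-18.5,0,0],0]
    - [[0,-42.8,39.6],[-18.5,0,0],0]
    - [[0,-42.8,39.6],[-18.5,0,0],0]
    - [[0,-42.8,39.6],[-18.5,0,0],0]
    - [[0,-42.8,39.6],[-18.5,0,0],0]
    - [[0,-42.8,39.6],[-18.5,0,0],0]
    - [[0,-42.8,39.6],[-18.5,0,0],0]
    - [[0,-42.8,39.6],[-18.5,0,0],0]
    - [[0,-42.8,39.6],[-18.5,0,0],0]
    - [[0,-42.8,39.6],[-18.5,0,0],0]
    - [[0,-42.8,39.6],[-18.5,0,0],0]
    - [[4,-42.8,39.6],[-18.5,0,0],0]
    - [[8,-42.8,39.6],[-18.5,0,0],0]
    - [[12,-42.8,39.6],[-18.5,0,0],0]
    - [[16,-42.8,39.6],[-18.5,0,0],0]
    - [[18,-42.8,39.6],[-18.5,0,0],0]
    - [[18,-42.8,39.6],[-18.5,0,0],0]

```text
time_s: 2.2
ee_pos: [0.4498, 0.0431, 0.057]
tool_rot: [0.033, 0.708, -0.033, 0.704]
force: [-0.2, 0.6, 1.6]
opening: 0.5
```

Run:
```python
from fit import *
s=bot.read_state();m=R.from_quat(s['tool_rot']).as_matrix();print(s['ee_pos'],m.round(4),np.degrees(np.arctan2(m[1,2],m[0,2])))
d=grab('side');cv2.imwrite('pics/s1.png',cv2.resize(d['image'][110:290,210:450,::-1],None,fx=3.3,fy=3.3,interpolation=2))
```

```text
[0.44977062 0.04307898 0.05697384] [[-5.900e-03  9.370e-02  9.956e-01]
 [ 3.000e-04  9.956e-01 -9.370e-02]
 [-1.000e+00 -3.000e-04 -5.900e-03]] -5.377623709099862
```

View pics/s1.png

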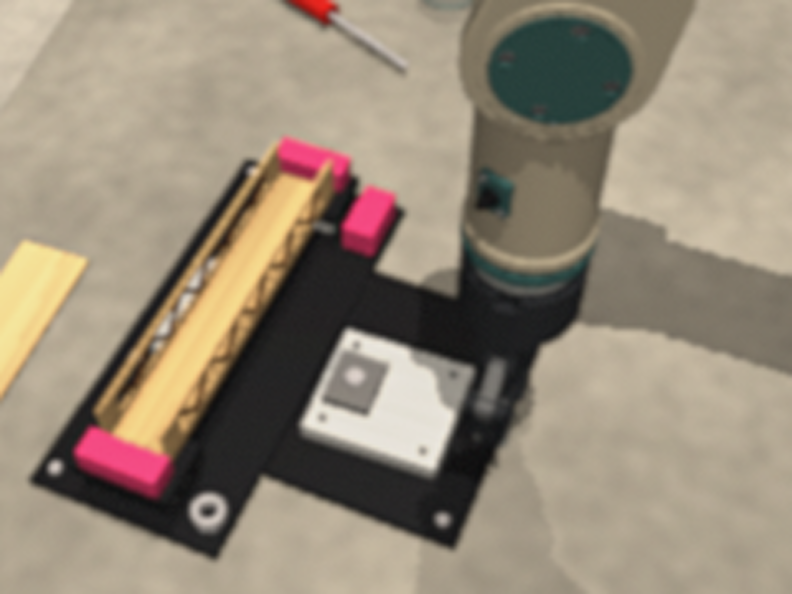

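The fingers are just behind the gauge's rear edge (crop pixel about 455,420), and nothing has moved. Descending and approaching.

Emit:
servo_tool:
  series:
    - [[2,0,0],[0,0,0],0]
    - [[3,0,0],[0,0,0],0]
    - [[3.7,0,0],[0,0,0],0]
    - [[4,0,0],[0,0,0],0]
    - [[4,0,0],[0,0,0],0]
    - [[4,0,0.5],[0,0,0],0]
    - [[4,0,1.0],[0,0,0],0]
    - [[4,0,1.3],[0,0,0],0]
    - [[4,0,1.5],[0,0,0],0]
    - [[4,0,1.5],[0,0,0],0]

```text
time_s: 3.25
ee_pos: [0.4675, 0.0399, 0.0194]
tool_rot: [0.034, 0.706, -0.034, 0.706]
force: [-0.6, 0.1, -0.5]
opening: 0.501
```

Emit:
servo_tool:
  series:
    - [[0.25,0,0.2],[0,0,0],0]
    - [[0.25,0,0.4],[0,0,0],0]
    - [[0.25,-0.1,0.8],[0.2,0,0],0]
    - [[0.25,-0.15,1.2],[0.4,0,0],0]
    - [[0.25,-0.2,1.6],[0.5,0,0],0]
    - [[0.25,-0.3,2.0],[0.6,0,0],0]
    - [[0.25,-0.35,2.4],[0.8,0,0],0]
    - [[0.25,-0.4,2.8],[0.9,0,0],0]
    - [[0.25,-0.5,3.2],[1.0,0,0],0]
    - [[0.25,-0.55,3.6],[1.1,0,0],0]
    - [[0.25,-0.65,4.0],[1.2,0,0],0]
    - [[0.25,-0.7,4.4],[1.3,0,0],0]
    - [[0.25,-0.7,4.4],[1.3,0,0],0]

```text
time_s: 4.55
ee_pos: [0.5111, 0.0284, 0.0169]
tool_rot: [0.043, 0.705, -0.042, 0.706]
force: [0.4, 0.2, 0.2]
opening: 0.498
```

```bash
cat > chk.py <<'E'
from fit import *
import sys
T0=np.array([.6635,0]);th=np.radians(-8.17)
Rt=np.array([[np.cos(th),-np.sin(th)],[np.sin(th),np.cos(th)]])
S=lambda p:((np.array(p)[...,:2]-T0)@Rt*1e3).round(1)
s=bot.read_state();m=R.from_quat(s['tool_rot']).as_matrix()
print('tcp',S(s['ee_pos']),s['ee_pos'].round(4),'yaw rel stand',np.degrees(np.arctan2(m[1,2],m[0,2])-th).round(2),'F',s['force'].round(1))
t=grab('top');d=grab('side')
a=cv2.resize(t['image'][130:260,230:330,::-1],None,fx=4,fy=4,interpolation=2)
b=cv2.resize(d['image'][150:280,270:370,::-1],None,fx=4,fy=4,interpolation=2)
cv2.imwrite('pics/'+sys.argv[1],np.hstack([a,b]))
E
python3 chk.py p1.png
```

```text
tcp [-154.9    6.5] [0.5111 0.0284 0.0169] yaw rel stand 1.27 F [0.4 0.2 0.2]
```

View pics/p1.png

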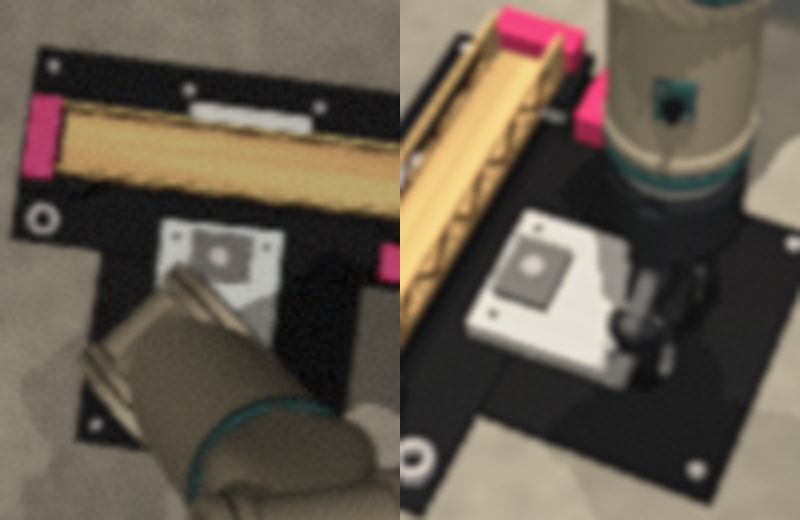

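The gauge is being pushed along: in the top half its front edge runs (163,219) to (285,232), and the stop bar spans (192,110) to (313,124). The bridge hasn't moved.

```bash
sed -n '1,5p' chk.py > sf.py
python3 - <<'E'
exec(open('sf.py').read())
t=grab('top');d=grab('side')
f=lambda p,o:np.array(p)/4+o-.4
print('front',S(onz(t,f([[163,219],[285,232]],[230,130]),.022)))
print('bar far edge',S(onz(t,f([[192,102],[313,118]],[230,130]),.028)))
print('screws',S(onz(t,f([[53,65],[96,425],[190,90],[320,107]],[230,130]),.008)))
# side front left, front right top corners; stand screws
print('side front',S(onz(d,f([[67,322],[124,212]],[270,150]),.022)))
E
```

```text
front [[-44.6  55.4]
 [-42.4 -36.3]]
bar far edge [[ 44.9  45.4]
 [ 44.6 -46. ]]
screws [[  62.5  155.8]
 [-203.7   85.7]
 [  56.7   49.6]
 [  56.5  -49.9]]
side front [[-46.5  53.4]
 [-43.  -34. ]]
```

Emit:
servo_tool:
  series:
    - [[0,-0.05,0.4],[0.1,0,0],0]
    - [[0,-0.1,0.8],[0.2,0,0],0]
    - [[0,-0.15,1.2],[0.3,0,0],0]
    - [[0,-0.25,1.6],[0.4,0,0],0]
    - [[0,-0.3,2.0],[0.5,0,0],0]
    - [[0,-0.35,2.4],[0.6,0,0],0]
    - [[0,-0.4,2.8],[0.7,0,0],0]
    - [[0,-0.45,3.2],[0.8,0,0],0]
    - [[0,-0.5,3.6],[0.9,0,0],0]
    - [[0,-0.55,4.0],[1.0,0,0],0]
    - [[0,-0.6,4.4],[1.1,0,0],0]
    - [[0,-0.7,4.8],[1.2,0,0],0]
    - [[0,-0.75,5.2],[1.3,0,0],0]
    - [[0,-0.8,5.6],[1.3,0,0],0]
    - [[0,-0.85,6.0],[1.3,0,0],0]
    - [[0,-0.85,6.0],[1.3,0,0],0]

```text
time_s: 6.35
ee_pos: [0.5699, 0.0127, 0.0168]
tool_rot: [0.051, 0.705, -0.05, 0.706]
force: [-0.8, 0.4, -0.5]
opening: 0.499
```

```bash
python3 chk.py p2.png
```

```text
tcp [-94.4  -0.7] [0.5699 0.0127 0.0168] yaw rel stand -0.02 F [-0.8  0.4 -0.5]
```

View pics/p2.png

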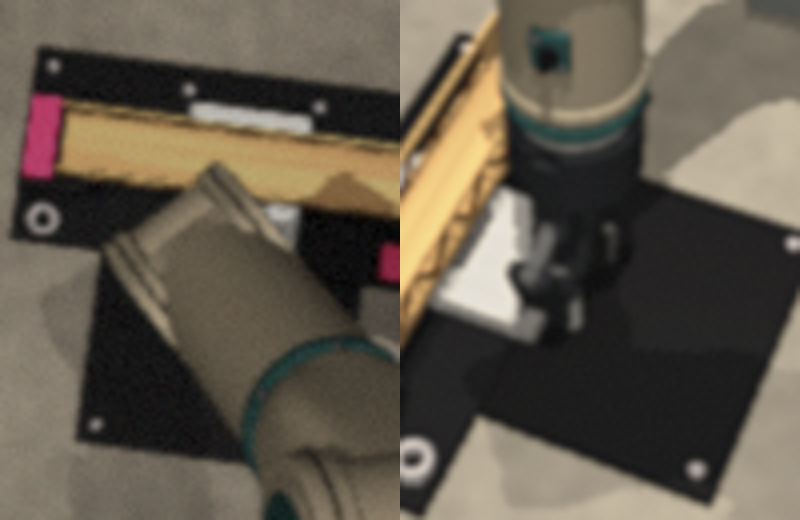

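The arm hides most of the gauge, so I'll back off, lift and step aside to see it.

Emit:
servo_tool:
  series:
    - [[0,0,-1],[0,0,0],0]
    - [[0,0,-2],[0,0,0],0]
    - [[-3,0,-3],[0,0,0],0]
    - [[-7,0,-4],[0,0,0],0]
    - [[-10,-4,-5],[0,0,0],1]
    - [[-10,-8,-5],[0,0,0],1]
    - [[-10,-12,-5],[0,0,0],1]
    - [[-10,-16,-5],[0,0,0],1]
    - [[-10,-20,-5],[0,0,0],1]
    - [[-10,-24,-5],[0,0,0],1]
    - [[-10,-24,-5],[0,0,0],1]
    - [[-10,-24,-5],[0,0,0],1]

```text
time_s: 7.65
ee_pos: [0.484, -0.2178, 0.1166]
tool_rot: [0.051, 0.705, -0.051, 0.705]
force: [0.3, 0.3, -0.2]
opening: -0.001
```

```bash
python3 chk.py p3.png
```

```text
tcp [-146.7 -241.1] [ 0.484  -0.2178  0.1166] yaw rel stand -0.11 F [ 0.3  0.3 -0.2]
```

View pics/p3.png

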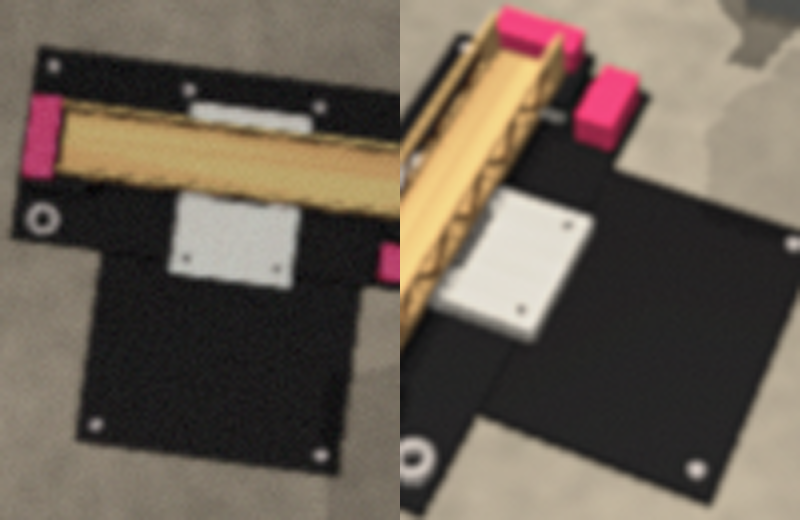

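The gauge is clear in both views: its rear corners in the top half are (168,272) and (292,288), with the front under the bridge. The bystanders are in place.

```bash
cat > meas.py <<'E'
exec(open('sf.py').read())
t=grab('top')
def sub(line_pts,dirn):  # unused pts: sub-pixel brightness crossings along dirn from each stand-frame point
    pass
g=cv2.GaussianBlur(t['image'].min(2).astype(np.float32),(3,3),0)
def edge(P,D,z,L=.012):
    # P: stand points (m), D: outward unit; brightness crossing (half level) from white to dark
    out=[]
    for p in P:
        k=np.linspace(-L,L,97);q=np.array(p)+k[:,None]*np.array(D)
        w=np.c_[q@Rt.T+T0,np.full(97,z)];uv=proj(t,w).astype(np.float32)
        v=cv2.remap(g,uv[:,0],uv[:,1],cv2.INTER_LINEAR).ravel()
        h=(v[:12].mean()+v[-12:].mean())/2;i=np.argmax(v<h)
        out.append(q[i]*1e3)
    return np.array(out)
xs=np.linspace(XR+.006,-.034,8)
l=edge([[x,.045] for x in xs],[0,1],.022);r=edge([[x,-.045] for x in xs],[0,-1],.022)
b=edge([[XR,y] for y in np.linspace(-.035,.035,12)],[-1,0],.022)
pl=np.polyfit(l[:,0],l[:,1],1);pr=np.polyfit(r[:,0],r[:,1],1);pb=np.polyfit(b[:,1],b[:,0],1)
print('yaw L,R,rear',np.degrees([pl[0],pr[0],-pb[0]]).round(2),'rear x',pb[1].round(1),'L,R y at rear',np.polyval(pl,XR*1e3).round(1),np.polyval(pr,XR*1e3).round(1),'at -30',np.polyval(pl,-30).round(1),np.polyval(pr,-30).round(1))
be1=edge([[x,.045] for x in(.0385,.04,.0415)],[0,1],.028);be2=edge([[x,-.045] for x in(.0385,.04,.0415)],[0,-1],.028)
print('bar ends',be1[:,1].round(1),be2[:,1].round(1))
E
sed -i '/^def sub/,/pass/d' meas.py
(echo 'XR=-.083';cat meas.py)|python3 -
```

```text
yaw L,R,rear [-0.75  0.92  0.11] rear x -84.1 L,R y at rear 46.7 -45.8 at -30 46.0 -44.9
bar ends [45.8 45.8 45.8] [-45.8 -45.5 -45.5]
```

The gauge centre is 0.4 mm off the bar's line and its yaw is about 0.1°, so a straight central push with shut fingers comes next.

Emit:
servo_tool:
  series:
    - [[0,4,0.7],[0,0,0],1]
    - [[0,8,1.4],[0,0,0],1]
    - [[0,12,2.1],[0,0,0],1]
    - [[0,16,2.8],[0,0,0],1]
    - [[0,20,3.4],[0,0,0],1]
    - [[0,24.1,3.7],[0,0,0],1]
    - [[0,24.1,3.7],[0,0,0],1]
    - [[0,24.1,3.7],[0,0,0],1]
    - [[3,24.1,3.7],[0,0,0],1]
    - [[6,24.1,3.7],[0,0,0],1]
    - [[8,24.1,3.7],[0,0,0],1]
    - [[9,24.1,3.7],[0,0,0],1]
    - [[9.5,24.1,3.7],[0,0,0],1]
    - [[9.5,24.1,3.7],[0,0,0],1]
    - [[9.5,24.1,4.2],[0,0,0],1]
    - [[9.5,24.1,4.7],[0,0,0],1]
    - [[9.5,24.1,4.7],[0,0,0],1]

```text
time_s: 9.5
ee_pos: [0.5676, 0.0143, 0.0227]
tool_rot: [0.051, 0.704, -0.05, 0.706]
force: [-0.2, 0.1, 0.9]
opening: 0.001
```

```bash
head -9 chk.py | python3 -
```

```text
tcp [-96.9   0.5] [0.5676 0.0143 0.0227] yaw rel stand -0.04 F [-0.2  0.1  0.9]
```

Emit:
servo_tool:
  series:
    - [[0.2,0,0.3],[0,0,0],1]
    - [[0.2,0,0.6],[0,0,0],1]
    - [[0.2,0,0.9],[0,0,0],1]
    - [[0.2,0,1.2],[0,0,0],1]
    - [[0.2,0,1.4],[0,0,0],1]
    - [[0.2,0,1.6],[0,0,0],1]
    - [[0.2,0,1.6],[0,0,0],1]

```text
time_s: 10.3
ee_pos: [0.5824, 0.0121, 0.0198]
tool_rot: [0.05, 0.705, -0.05, 0.706]
force: [0.6, -0.2, -0.7]
opening: -0.001
```

Emit:
servo_tool:
  series:
    - [[0,0,0.1],[0,0,0],1]
    - [[0,0,0.1],[0,0,0],1]

```text
time_s: 10.5
ee_pos: [0.5826, 0.0121, 0.0198]
tool_rot: [0.05, 0.705, -0.05, 0.705]
force: [-1.7, -0.4, 0.4]
opening: -0.002
```

Emit:
servo_tool:
  series:
    - [[0,0,0.1],[0,0,0],1]
    - [[0,0,0.1],[0,0,0],1]

```text
time_s: 10.7
ee_pos: [0.5836, 0.0119, 0.0198]
tool_rot: [0.05, 0.705, -0.05, 0.705]
force: [-1.9, 0.2, -0.7]
opening: 0.005
```

Emit:
servo_tool:
  series:
    - [[0,0,0.1],[0,0,0],1]
    - [[0,0,0.1],[0,0,0],1]

```text
time_s: 10.9
ee_pos: [0.5848, 0.0118, 0.0198]
tool_rot: [0.05, 0.705, -0.05, 0.705]
force: [-1.4, 0.2, -0.4]
opening: 0.002
```

Emit:
servo_tool:
  series:
    - [[0,0,0.1],[0,0,0],1]
    - [[0,0,0.1],[0,0,0],1]

```text
time_s: 11.1
ee_pos: [0.5859, 0.0116, 0.0198]
tool_rot: [0.05, 0.705, -0.05, 0.705]
force: [-1.5, 0.4, -0.3]
opening: -0.001
```

Emit:
servo_tool:
  series:
    - [[0,0,0.1],[0,0,0],1]
    - [[0,0,0.1],[0,0,0],1]

```text
time_s: 11.3
ee_pos: [0.5865, 0.0115, 0.0198]
tool_rot: [0.05, 0.705, -0.05, 0.705]
force: [-2.3, 1.2, 1.2]
opening: 0.006
```

Emit:
servo_tool:
  series:
    - [[0,0,0.1],[0,0,0],1]
    - [[0,0,0.1],[0,0,0],1]

```text
time_s: 11.5
ee_pos: [0.5866, 0.0115, 0.0197]
tool_rot: [0.05, 0.706, -0.05, 0.705]
force: [-5.5, 1.0, 3.3]
opening: 0.004
```

Emit:
servo_tool:
  series:
    - [[0,0,0.1],[0,0,0],1]
    - [[0,0,0.1],[0,0,0],1]

```text
time_s: 11.7
ee_pos: [0.5866, 0.0116, 0.0197]
tool_rot: [0.05, 0.707, -0.05, 0.704]
force: [-7.5, 2.2, 5.5]
opening: 0.0
```

The TCP has stopped and the force is rising, so the gauge is on the stop. Backing off and moving towards the key.

Emit:
servo_tool:
  series:
    - [[0,0,-0.5],[0,0,0],1]
    - [[0,0,-1.5],[0,0,0],1]
    - [[0,0,-3],[0,0,0],1]
    - [[-3,0,-4],[0,0,0],1]
    - [[-7,0,-5],[0,0,0],1]
    - [[-10,-4,-6],[0,0,0],1]
    - [[-10,-8,-6],[0,0,0],1]
    - [[-10,-12,-6],[0,0,0],1]
    - [[-10,-16,-6],[0,0,0],1]
    - [[-10,-20,-6],[0,0,0],1]
    - [[-10,-24,-6],[0,0,0],1]
    - [[-10,-24,-6],[0,0,0],1]
    - [[-10,-24,-6],[0,0,0],1]

```text
time_s: 13.0
ee_pos: [0.495, -0.2191, 0.1198]
tool_rot: [0.051, 0.705, -0.051, 0.706]
force: [0.2, 0.5, -0.1]
opening: -0.002
```

```bash
python3 chk.py p4.png;(echo 'XR=-.068';cat meas.py)|python3 -
```

```text
tcp [-135.7 -240.8] [ 0.495  -0.2191  0.1198] yaw rel stand -0.16 F [ 0.2  0.5 -0.1]
yaw L,R,rear [-0.68  0.26 -0.2 ] rear x -67.7 L,R y at rear 46.6 -45.5 at -30 46.2 -45.3
bar ends [45.8 45.8 45.8] [-45.5 -45.2 -45.2]
```

View pics/p4.png

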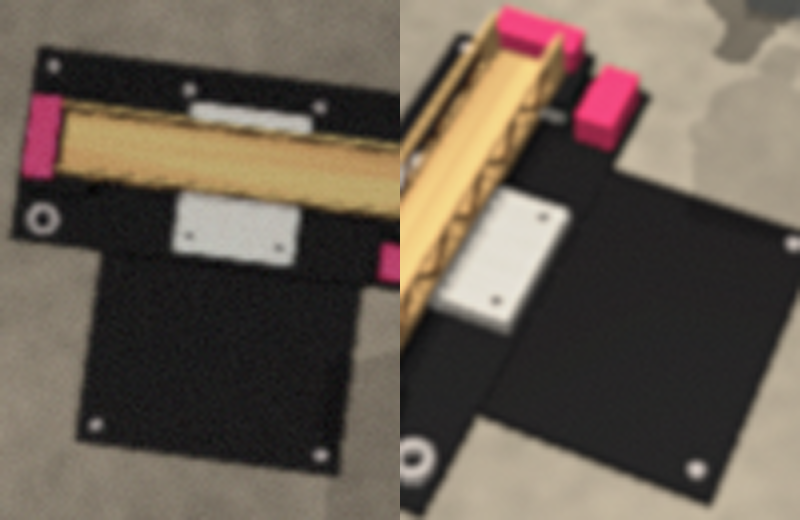

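The gauge is home: rear edge at stand x -67.7, y off by 0.3 mm from the bar, yaw about 0.2°, with the bridge and the other items undisturbed. Now the key.

Emit:
servo_tool:
  series:
    - [[0,-3,-1],[0,0,0],1]
    - [[0,-6,-2],[0,0,0],1]
    - [[0,-8.35,-2.55],[0,0,0],1]
    - [[0,-8.35,-2.55],[0,0,0],1]
    - [[2,-8.35,-2.55],[0,0,0],1]
    - [[3.7,-8.35,-2.55],[0,0,0],1]
    - [[4.5,-8.35,-2.55],[0,0,0],1]
    - [[4.8,-8.35,-2.55],[0,0,0],1]
    - [[4.8,-8.35,-2.55],[0,0,0],1]

```text
time_s: 14.05
ee_pos: [0.4586, -0.296, 0.0718]
tool_rot: [0.05, 0.705, -0.05, 0.705]
force: [-0.6, 0.2, 1.0]
opening: 0.001
```

Emit:
servo_tool:
  series:
    - [[0.2,0,0],[0,0,0],1]
    - [[0.4,0,0],[0,0,0],1]
    - [[0.4,0,0],[0,0,0],1]

```text
time_s: 14.35
ee_pos: [0.4589, -0.2968, 0.0683]
tool_rot: [0.05, 0.705, -0.05, 0.706]
force: [0.5, 0.7, 2.9]
opening: -0.001
```

Emit:
servo_tool:
  series:
    - [[0.2,0,0],[0,0,0],1]
    - [[0.2,0,0],[0,0,0],1]

```text
time_s: 14.55
ee_pos: [0.4589, -0.2968, 0.0661]
tool_rot: [0.05, 0.705, -0.05, 0.706]
force: [1.2, 1.2, 3.8]
opening: 0.002
```

Emit:
servo_tool:
  series:
    - [[0.2,0,0],[0,0,0],1]
    - [[0.2,0,0],[0,0,0],1]

```text
time_s: 14.75
ee_pos: [0.4589, -0.2968, 0.0641]
tool_rot: [0.05, 0.705, -0.05, 0.706]
force: [2.0, 1.0, 5.3]
opening: 0.001
```

Emit:
servo_tool:
  series:
    - [[0.2,0,0],[0,0,0],1]
    - [[0.2,0,0],[0,0,0],1]

```text
time_s: 14.95
ee_pos: [0.4589, -0.2969, 0.0638]
tool_rot: [0.05, 0.705, -0.051, 0.706]
force: [-1.4, 2.0, 21.0]
opening: -0.003
```

Emit:
servo_tool:
  series:
    - [[0.2,0,0],[0,0,0],1]
    - [[0.2,0,0],[0,0,0],1]

```text
time_s: 15.15
ee_pos: [0.459, -0.2968, 0.0635]
tool_rot: [0.049, 0.705, -0.051, 0.706]
force: [-6.8, 3.8, 37.3]
opening: 0.001
```

The spring force rose to about 5 N and then hit a hard stop, so the key is fully down. Releasing and clearing.

Emit:
servo_tool:
  series:
    - [[-0.4,0,0],[0,0,0],1]
    - [[-1.5,0,0],[0,0,0],1]
    - [[-4,0,0],[0,0,0],1]
    - [[-8,0,0],[0,0,0],1]
    - [[-12,0,-2],[0,0,0],1]
    - [[-12,-4,-4],[0,0,0],1]
    - [[-12,-8,-4],[0,0,0],1]
    - [[-12,-10,-4],[0,0,0],1]
    - [[-12,-10,-4],[0,0,0],1]
    - [[-12,-10,-4],[0,0,0],1]

```text
time_s: 16.15
ee_pos: [0.4034, -0.3899, 0.1793]
tool_rot: [0.051, 0.706, -0.05, 0.705]
force: [0.0, 0.7, 0.6]
opening: -0.001
```

```bash
(echo 'XR=-.068';cat meas.py)|python3 -
python3 - <<'E'
from h import *
a=cv2.imread('pics/side0.png');d=grab('side')
b=d['image'][:,:,::-1]
cv2.imwrite('pics/f.png',np.hstack([cv2.resize(x[80:290,170:410],(400,350)) for x in(a,b)]))
E
```

```text
yaw L,R,rear [-0.55  0.47 -0.25] rear x -67.7 L,R y at rear 46.5 -45.5 at -30 46.2 -45.2
bar ends [45.8 45.8 45.8] [-45.8 -45.5 -45.2]
```

View pics/f.png

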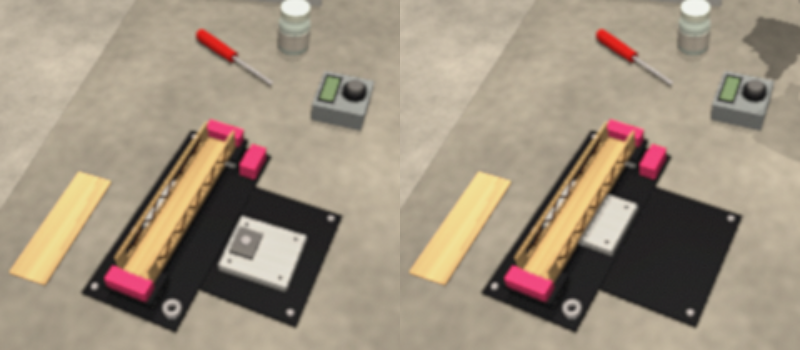

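The before/after picture shows the gauge home at (608,224), the key back up at (754,88), and everything else unchanged.

```bash
python3 -c "from station import bot; print(bot.close_job())"
```

```text
the job is handed in; nothing more can be done
None
```

The gauge is home against the stop bar, the key has been pressed fully down and released, and the job is handed in at about 16 s of the 64 s allowed.

- **Gauge:** I pushed it along the plate and under the bridge with the fingertips. The final central push ended when the tool stopped moving and the force rose to about 8 N, which I took as contact with the stop. The last check put its rear edge at stand x -67.7 mm (target -68 mm). It sits within about 0.5 mm of the bar end to end, with a yaw of about 0.2°.
- **Not directly seen:** the front edge is hidden under the bridge, so contact with the bar is inferred from the force and the rear-edge position. The two side-edge yaw fits disagreed by about 1° (-0.55° and +0.47°), because little of each edge shows. I relied on the rear-edge fit, -0.25°.
- **Key:** the force rose to about 5 N over roughly 6 mm, then met a hard stop. My last step went to 37 N, close to the 40 N limit, though it was the fingertips pressing and not the arm or gripper body. In the picture the key is back up.
- **Everything else:** the side-camera before/after pictures show the bridge, nut, block, driver and jar in place. The bin and weight were outside that crop, and I only passed over that area at height.

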